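Flip a circuit board onto the test plate with a push

TASK

The green circuit board lies on the bench with its metal shield can facing down. Without ever picking it up, push it with the fingertips against the near edge of the raised aluminium test plate until it tips up on that edge and flips over onto the plate, shield can up, then push it along the plate until it sits square against the blue back stop. Leave the screwdriver, the jar, the heat sink and the blue board where they are, and back off at the end.

Things in the scene. Friction and masses are not known exactly. Their poses are not given: they have to be found in the camera images.
- board: Green board 70 (x) x 60 (y) x 3 mm, 60 g, with a metal can 62 x 52 x 7 mm centred on its -z face: 10 mm thick in all. Origin in the middle of the whole. At the start it stands on the can, z up, green edges overhanging at 7 to 10 mm height, x pointing to the plate within 0.3 rad; z down once flipped. Fingertips pushing its rear edge to the plate and rising with it take that edge up by friction.
- plate: Raised test plate fixed to the bench: aluminium slab 130 (x) x 120 (y) mm with a grey mat, top 14 mm above the bench. Origin at the centre of its underside. Its near edge, a vertical wall 14 mm high, is at x = -65 mm, facing the board; its +x is the way to push. A blue back stop over its full width, top 24 mm above the bench, has its face at x = +53 mm.
- plate_edge (a point): Middle of the upper rim of the plate's near edge, 14 mm above the bench; axes as the plate's
- plate_stop (a point): Middle of the foot of the back stop's face, on the plate's top; axes as the plate's
- screwdriver: Loose screwdriver, 150 mm long along its x, lying on the bench beside the work; to be left alone
- jar: Loose amber jar with white cap, 40 mm across, 50 mm high, origin at its underside; to be left alone
- heatsink: Loose dark finned heat sink, 40 x 40 x 25 mm, origin at its underside; to be left alone
- spare_board: Loose blue circuit board with black and steel parts on top, 100 (x) x 60 (y) mm, 15 mm high, origin at its underside; to be left alone
- board_front (a point): Middle of the green board's +x edge (35 mm from its centre), the edge nearer the plate at the start, at mid-thickness of the whole
- board_rear (a point): Middle of the green board's -x edge, the far edge from the plate at the start, at mid-thickness of the whole
There are look-alikes about, which are no part of the job. There is more than one size of the board; the one meant has the size given above. There is more than one size of the plate; the job needs the smaller.

How it is judged:
On the way, in this order (a step that is already met when the one before it is completed fails the run):
1. the board is tipped up on the plate's near edge (steeper than about 40 degrees) (angle between board's own z axis and vertical between 0.7 and 2.3 rad and x of board in the frame of plate between -0.125 and -0.035 m and y of board in the frame of plate between -0.065 and 0.065 m), for 0.04 s.
2. the board lies flat on the plate, shield can up (angle between board's own z axis and vertical above 3 rad and z of board in the frame of plate between 0.016 and 0.0215 m and linear speed of board below 0.05 m/s), for 0.1 s.
At the end, for the whole second after the job is handed in: The board lies at rest, flat on the plate with its shield can up, its edge against the back stop (gap under 4 mm) and square to it within 0.1 rad, not overhanging the plate's sides by more than about 4 mm; the bystanders are within 20 mm of where they were (angle between board's own z axis and vertical above 3 rad and z of board in the frame of plate between 0.016 and 0.0215 m and x of board in the frame of plate between 0.0135 and 0.0215 m and y of board in the frame of plate between -0.034 and 0.034 m and angle between the x axis of board and the x axis of plate, either way round below 0.1 rad and linear speed of board below 0.01 m/s and angular speed of board below 0.1 rad/s and distance of each of screwdriver, jar, heatsink, spare_board from where it was at the start of the episode below 0.02 m); the robot touches nothing.
It fails at once if the board is lifted or carried (its middle is more than 65 mm up, or both its front and rear edges are more than 34 mm up) (height (world z) of board above 0.065 m or height (world z) of each of board_front, board_rear above 0.034 m).
It fails at once if the screwdriver is disturbed (moved more than 20 mm) (distance of screwdriver from where it was at the start of the episode above 0.02 m).
It fails at once if the jar is disturbed (moved more than 20 mm) (distance of jar from where it was at the start of the episode above 0.02 m).
It fails at once if the heat sink is disturbed (moved more than 20 mm) (distance of heatsink from where it was at the start of the episode above 0.02 m).
It fails at once if the blue board is disturbed (moved more than 20 mm) (distance of spare_board from where it was at the start of the episode above 0.02 m).
It also fails if it takes over 54 s, if anything falls off the work surface, if the arm or the gripper's body presses on something with over 40 N, if the wrist force passes 120 N, or if a joint passes its speed limit or range.

ROBOT

A 6-joint arm with a two-finger parallel gripper is mounted at the origin on the work surface. World frame = base frame: x ahead of the robot, y to its left, z up, the work surface at z = 0. Lengths are in m, angles in rad, forces in N, time in s.
With the tool pointing down it reaches from about 0.3 to 0.775 m from the base axis. Payload 14.6 kg.
Tool frame: the origin (TCP) lies at the very end of the fingers, on their centre line; the grasp point (between the pads) lies 19 mm behind it (ctrl.hold_point_z is the z of the grasp point in the tool frame, in m); z points along the fingers, y is the direction in which the jaws open and shut (so a half turn about z gives the same grasp; the last joint's range is limited). The gripper opens to 94 mm and grips with 3 to 60 N. Pads are 16 mm wide; open, the fingers measure 119 mm over their backs; the gripper's body (75 mm by 177 mm) begins 78 mm behind the grasp point.
Start: joints at [1.053, 0.3, 1.521, -0, 1.321, -0.067], TCP at [0.24, 0.495, 0.205] pointing down, gripper open.
Joint ranges: [-3.03, 3.03], [-0.79, 2.21], [0.23, 2.52], [-1.04, 4.18], [0, 3.07], [-2.55, 2.55]. Speed limits (rad/s): [2.22, 2.22, 2.57, 3.14, 3.14, 3.14].

INTERFACE

Orientations are given as [roll, pitch, yaw] about the fixed x, y, z axes, in that order (R = Rz(yaw) Ry(pitch) Rx(roll)).
In Python, from station import ctrl, cams, hand_in gives the robot as it stands.
- The arm moves only by the tool servo_tool, never from a script. Its argument "rows" is a list of rows, each a list of 7 numbers: the shift along the world's x, y, z in m, then the turn, a rotation vector about the world's x, y, z in rad, then the gripper command: -1 is shut, 1 is fully open, values between are in proportion. A call has exactly 8 rows; each row is the pose to reach, as a shift and turn from the pose measured when the call began; what a row does not reach only later rows make up. A row lasts 1/12 s, in which the tool goes at most 41.7 mm and 7.16 degrees, less where a joint would pass 70% of its speed; a pose out of reach is approached as far as the arm can. A call with a gripper value outside its range is refused whole. The fingers move at their own pace and stop on an object; "newtons" is the grip in N (left out, the last holds). Time passes only in rows, so rows that repeat a pose let the fingers close, or fill a call up. It gives the time, the measured TCP pose, the force and the opening at its end, in the units of the state.
- ctrl.get_obs(): the state, without advancing time (a new reading comes with each control period).
- cams.camera(name): name is "side" or "top" or "wrist"; returns a dict with "image" (480x640x3 uint8, red, green, blue), "depth" (480x640 float32, m along the optical axis (not along the pixel's ray), 0 where there is no reading), "fx", "fy", "cx", "cy" (pixels), "rvec" (rotation vector, rad) and "tvec" (3), from world to camera coordinates, as OpenCV has them; the wrist camera has in their place "hand_eye" (4x4, takes a point from camera to tool coordinates, whose origin is the TCP and whose axes are the flange's). Camera axes: x right, y down, z forward; pixel columns grow to the right and rows downward; lengths in m; the calibration is good to about 2 mm. A picture is of the moment at which its call begins: read the wrist's pose just before it.
- hand_in(): hands the job in, once; it reports no verdict.
Trained networks look in a picture, given as the dict that the camera call returned (one of the last four; its "shot" number tells which), for a name from the list of things; names that differ only in an ending like _2 or _b are one class to them, and where a whole thing is asked for, a point or a joint stands for the part that bears it (a point fixed in the world has none). Each returns a list of dicts, best first, with "p" (0 to 1); they miss things now and then, are a little off and sometimes report something else, mostly with a low value. They report only what shows in the picture. A call takes as long as a camera call. They do not tell look-alikes from the thing itself.
- cams.spot_in(picture, name): "box" ([left, top, right, bottom] as shares, 0 to 1, of the picture: columns of its width, rows of its height, round what is visible of it).
- cams.place_of(picture, name): "at" ([column, row] as shares, 0 to 1, of the picture: columns of its width, rows of its height: a listed point, or the origin of a listed thing).
The state is a dict: "time_s": time; "qpos": joint angles; "joint_vel": joint speeds; "tau": joint torques, N m; "ee_pos": TCP position; "eef_rot": TCP orientation; "force": force on the tool from outside, world axes, zero at the start; "moment": the same for the moment, N m; "grip_width": finger opening in m.
Only numpy, scipy, OpenCV 4.12 (cv2) and the standard library are available. Lean on these libraries where they do the work, as an engineer would, in place of code of your own. Each camera call takes 0.05 s, during which the arm holds its last target.

## Working session

There is one attempt and no reset: what is moved stays moved. The work goes in short steps, Python scripts to look and compute and a tool call to move; the robot and the scene stay as the last step left them, time stands still between calls to the robot, and variables do not carry over. Pictures are saved under pics/ and viewed, and the job is handed in when it is done.

Besides the shell and the picture viewer there is one more tool, called after "Emit:" as a command line: name --pt "numbers of a row" for each row, then --argument value for the rest. servo_tool: Moves the arm, as the interface text tells. Its arguments: {"type":"object","properties":{"rows":{"type":"array"},"newtons":{"type":"number"}},"required":["rows"]}

```bash
ls; mkdir -p pics; cat > h.py <<'E'
import numpy as np, cv2
from station import ctrl, cams, hand_in
def save(n,im): cv2.imwrite('pics/'+n+'.png',cv2.cvtColor(np.ascontiguousarray(im),cv2.COLOR_RGB2BGR))
def pose(p):
    R=cv2.Rodrigues(np.array(p['rvec'],float))[0]; return R,np.array(p['tvec'],float).ravel()
def unproj(p,u,v,d=None):
    d=p['depth'][int(round(v)),int(round(u))] if d is None else d
    c=np.array([(u-p['cx'])/p['fx'],(v-p['cy'])/p['fy'],1])*d
    R,t=pose(p); return R.T@(c-t)
def plane(p,u,v,z):
    R,t=pose(p); r=R.T@np.array([(u-p['cx'])/p['fx'],(v-p['cy'])/p['fy'],1]); c=-R.T@t
    return c+r*(z-c[2])/r[2]
def cloud(p):
    v,u=np.mgrid[0:480,0:640]; d=p['depth']
    c=np.stack([(u-p['cx'])/p['fx']*d,(v-p['cy'])/p['fy']*d,d],-1); R,t=pose(p)
    return (c-t)@R
E
python3 - <<'E'
from h import *
print(ctrl.get_obs())
for n in ['top','side']:
    p=cams.camera(n); save(n+'0',p['image']); print(n,p['fx'],p['rvec'],p['tvec'],(p['depth']>0).mean())
    for k in ['board','plate','plate_edge','plate_stop','screwdriver','jar','heatsink','spare_board','board_front','board_rear']:
        for r in cams.place_of(p,k)[:3]:
            u,v=r['at'][0]*640,r['at'][1]*480
            print(k,round(r['p'],2),round(u),round(v),unproj(p,min(u,639),min(v,479)).round(3))
E
```

```text
pics
{'time_s': 0.0, 'qpos': array([ 1.05342450e+00,  3.00475891e-01,  1.52156556e+00,  4.60670743e-06,
        1.32071255e+00, -6.65861828e-02]), 'joint_vel': array([0.0001395 , 0.00088998, 0.00136999, 0.00021204, 0.0017085 ,
       0.00023925]), 'tau': array([ 1.52254630e-03, -5.31798720e+01, -3.52737129e+01,  7.09382258e-02,
        2.43862916e-02, -9.44569138e-05]), 'ee_pos': array([0.23948587, 0.49483386, 0.20489027]), 'eef_rot': array([-3.14043418e+00, -8.17247640e-05,  2.69080582e+00]), 'force': array([ 0.07221404,  0.19490168, -0.41350033]), 'moment': array([ 0.00582167,  0.00914105, -0.00127638]), 'grip_width': 0.09372606535720823}
top 483.5153988150618 [ 2.20411049 -2.00974802  0.2077037 ] [0.06259914 0.59087644 0.74818706] 0.995908203125
board 0.97 424 269 [ 0.547 -0.069  0.01 ]
board 0.78 456 349 [ 0.415 -0.128  0.014]
board 0.69 437 272 [ 0.544 -0.092  0.008]
plate 0.64 320 229 [0.599 0.119 0.015]
plate 0.59 185 204 [0.622 0.362 0.021]
plate_edge 0.71 358 240 [0.587 0.051 0.012]
plate_edge 0.68 233 218 [0.609 0.278 0.002]
plate_edge 0.44 297 219 [0.615 0.161 0.013]
plate
[... 853 characters left out ...]
]
plate 0.77 265 168 [0.612 0.344 0.023]
plate 0.62 407 244 [0.761 0.072 0.005]
plate_edge 0.98 315 281 [0.584 0.054 0.014]
plate_edge 0.68 279 191 [0.614 0.279 0.014]
plate_stop 0.87 306 231 [0.616 0.161 0.015]
plate_stop 0.8 258 139 [0.631 0.44  0.023]
screwdriver 0.88 233 322 [0.445 0.028 0.016]
screwdriver 0.24 316 331 [ 0.548 -0.03   0.01 ]
jar 0.73 230 265 [0.475 0.136 0.018]
jar 0.41 308 230 [0.62  0.163 0.014]
heatsink 0.85 409 307 [ 0.694 -0.046  0.008]
spare_board 0.6 405 244 [0.759 0.074 0.005]
board_front 0.91 228 465 [ 0.377 -0.158  0.001]
board_front 0.56 318 329 [ 0.551 -0.029  0.011]
board_rear 0.76 333 367 [ 0.545 -0.094  0.011]
board_rear 0.63 265 396 [ 0.448 -0.091  0.   ]
```

View pics/top0.png

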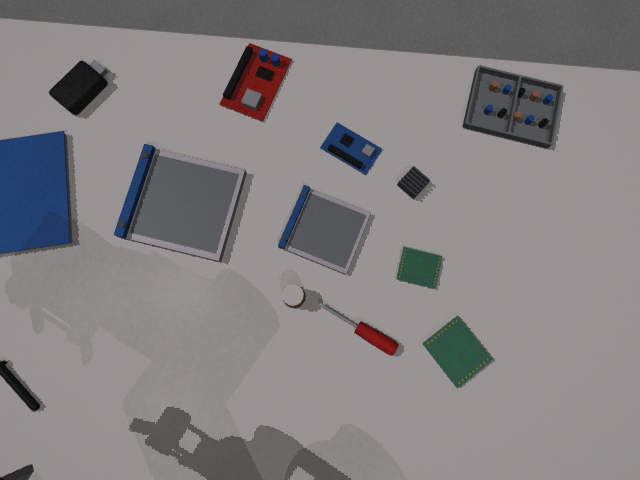

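View pics/side0.png

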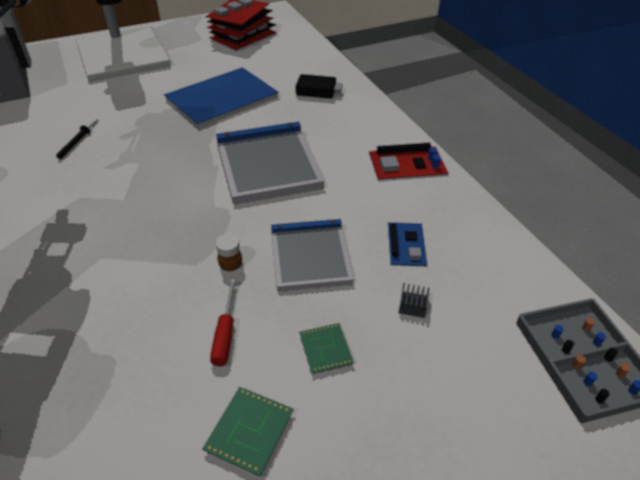

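The possible boards are the small green one at top (420,268) and the large green one at (458,350). The possible plates are the small one at (325,230) and the large one at (183,203). I expect the small board and small plate, and I'll check both by size.

```bash
cat > m.py <<'E'
from h import *
def rect(mask,P,z):
    pts=P[mask][:,:2].astype(np.float32); (c,s,a)=cv2.minAreaRect(pts); return np.array(c).round(4),np.array(s).round(4),round(a,1)
def blob(mask,u,v):
    n,l,_,_=cv2.connectedComponentsWithStats(mask.astype(np.uint8)); return l==l[int(v),int(u)]
E
python3 - <<'E'
from m import *
for n,bs,ps in [('top',[(420,268),(458,345)],[(325,232),(183,208)]),('side',[(330,352),(245,440)],[(310,258),(265,165)])]:
    p=cams.camera(n); im=p['image']; P=cloud(p); hsv=cv2.cvtColor(im,cv2.COLOR_RGB2HSV)
    g=(hsv[...,0]>40)&(hsv[...,0]<90)&(hsv[...,1]>80)
    g=cv2.morphologyEx(g.astype(np.uint8),cv2.MORPH_CLOSE,np.ones((5,5)))>0
    for u,v in bs:
        m=blob(g,u,v)
        vv,uu=np.nonzero(m); q=np.array([plane(p,a,b,0.0100)[:2] for a,b in zip(uu,vv)],np.float32)
        r=cv2.minAreaRect(q); print(n,'board',r, 'z',np.median(P[m][:,2]))
        print(cv2.boxPoints(r).round(4).tolist())
    # plate region by bench height
    for u,v in ps:
        reg=np.zeros((480,640),bool); reg[v-75:v+75,u-85:u+85]=1
        m0=(hsv[...,1]<40)&reg
        gm=(im.sum(-1)/3<150)&(hsv[...,1]<60)&reg
        m=blob(gm,u,v); vv,uu=np.nonzero(m)
        q=np.array([plane(p,a,b,0.014)[:2] for a,b in zip(uu,vv)],np.float32)
        r=cv2.minAreaRect(q); print(n,'mat',r,'z',np.median(P[m][:,2]), im[v,u]); print(cv2.boxPoints(r).round(4).tolist())
        bl=(hsv[...,0]>95)&(hsv[...,0]<125)&(hsv[...,1]>120)&reg
        k=cv2.connectedComponentsWithStats(bl.astype(np.uint8)); j=1+np.argmax(k[2][1:,4]); m=k[1]==j
        vv,uu=np.nonzero(m); q=np.array([plane(p,a,b,0.024)[:2] for a,b in zip(uu,vv)],np.float32)
        r=cv2.minAreaRect(q); print(n,'stop',r,'z',np.median(P[m][:,2])); print(cv2.boxPoints(r).round(4).tolist())
    if n=='top': save('crop',cv2.resize(im[160:400,260:520],None,fx=2.3,fy=2.3))
E
```

```text
top board ((0.5487646460533142, -0.06028510257601738), (0.06850877404212952, 0.05808228999376297), 81.0353775024414) z 0.008868622335999873
[[0.5146999955177307, -0.08959999680519104], [0.5720999836921692, -0.09860000014305115], [0.5827999711036682, -0.03099999949336052], [0.5253999829292297, -0.021900000050663948]]
top board ((0.41150587797164917, -0.1317576766014099), (0.09093045443296432, 0.07778196036815643), 42.3159294128418) z 0.011937714853495918
[[0.3517000079154968, -0.13359999656677246], [0.4041000008583069, -0.19110000133514404], [0.47130000591278076, -0.1298999935388565], [0.4189000129699707, -0.07240000367164612]]
top mat ((0.6006994247436523, 0.11098836362361908), (0.2705267667770386, 0.3096989393234253), 5.287252902984619) z -0.0003167338533546265 [83 86 90]
[[0.45170000195503235, 0.25270000100135803], [0.48030000925064087, -0.05570000037550926], [0.7497000098228455, -0.030700000002980232], [0.7210999727249146, 0.2775999903678894]]
top stop ((0.6171189546585083, 0.1674896776676178), (0.01222594827413559, 0.11972355097532272), 73.01083374023438) z 0.022737348273964227
[
[... 1998 characters left out ...]
088691711, 0.15539999306201935], [0.5658000111579895, 0.18940000236034393]]
side mat ((0.6251685619354248, 0.40675872564315796), (0.4930613338947296, 0.37468767166137695), 66.02598571777344) z 0.0020647224455255632 [87 92 92]
[[0.3537999987602234, 0.25760000944137573], [0.6962000131607056, 0.10540000349283218], [0.8964999914169312, 0.555899977684021], [0.5541999936103821, 0.7081000208854675]]
side stop ((0.6096831560134888, 0.5893939733505249), (0.1333412528038025, 0.21797437965869904), 66.27752685546875) z 0.015172429072581744
[[0.4830999970436096, 0.5722000002861023], [0.6826000213623047, 0.484499990940094], [0.736299991607666, 0.6065999865531921], [0.5367000102996826, 0.6942999958992004]]
```

View pics/crop.png

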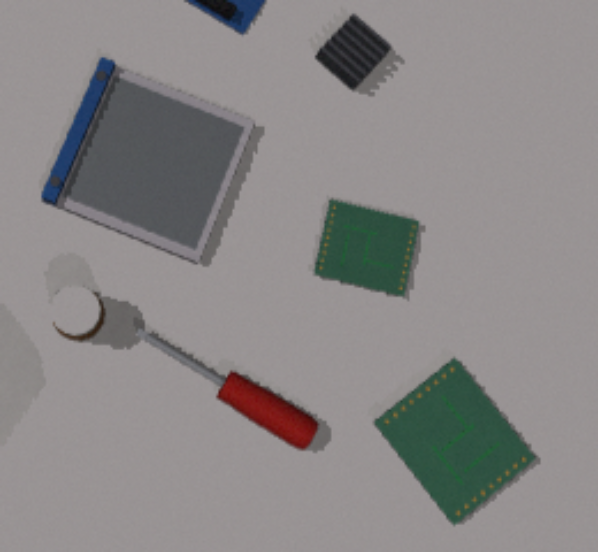

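The board at (420,268) measures 69 x 58 mm, so it is the wanted board; the other measures 91 x 78 mm. The plate whose stop is 120 mm wide is the wanted plate. Next I'll refine the plate's near edge.

```bash
python3 - <<'E'
from m import *
p=cams.camera('top'); q=cams.camera('side')
for c,cs in [(p,[(370,213),(345.2,274)]),(q,[(353,283),(277.5,289)])]:
    for u,v in cs: print(plane(c,u,v,.014).round(4))
for n,c in [('top',p),('side',q)]:
    P=cloud(c); m=(P[...,2]>.009)&(P[...,2]<.019)&(abs(P[...,0]-.6)<.1)&(P[...,1]>0.02)&(P[...,1]<.2)
    k=cv2.connectedComponentsWithStats(m.astype(np.uint8)); j=1+np.argmax(k[2][1:,4]); m=k[1]==j
    pts=P[m][:,:2].astype(np.float32); r=cv2.minAreaRect(pts); print(n,r,np.median(P[m][:,2]),cv2.boxPoints(r).round(4).tolist())
    print('bench',np.median(P[(abs(P[...,0]-.65)<.03)&(abs(P[...,1]+.1)<.03)][:,2]))
    im=cv2.resize(c['image'][200:300,260:400] if n=='top' else c['image'][210:310,250:390],None,fx=5,fy=5,interpolation=cv2.INTER_CUBIC); save('pl_'+n,im)
E
```

```text
[0.6375 0.0328 0.014 ]
[0.5243 0.0681 0.014 ]
[0.6362 0.0263 0.014 ]
[0.526  0.0623 0.014 ]
top ((0.600468099117279, 0.10925191640853882), (0.12522560358047485, 0.12073010951280594), 73.01318359375) 0.013145335582678531 [[0.524399995803833, 0.06700000166893005], [0.6399000287055969, 0.031700000166893005], [0.6765000224113464, 0.15150000154972076], [0.5609999895095825, 0.1868000030517578]]
bench -0.0011485935851948113
side ((0.6012357473373413, 0.10750845819711685), (0.12499033659696579, 0.12032836675643921), 72.71576690673828) 0.014761895413363082 [[0.5252000093460083, 0.065700002014637], [0.6401000022888184, 0.029999999329447746], [0.677299976348877, 0.1492999941110611], [0.5623999834060669, 0.1851000040769577]]
bench 0.00025793668929895174
```

View pics/pl_top.png

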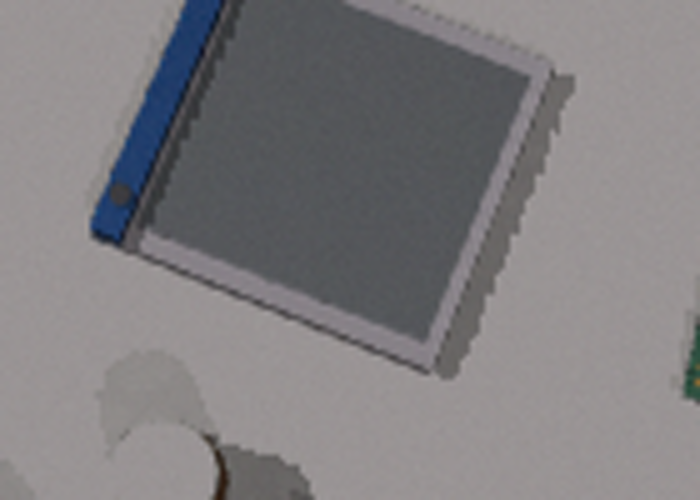

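View pics/pl_side.png

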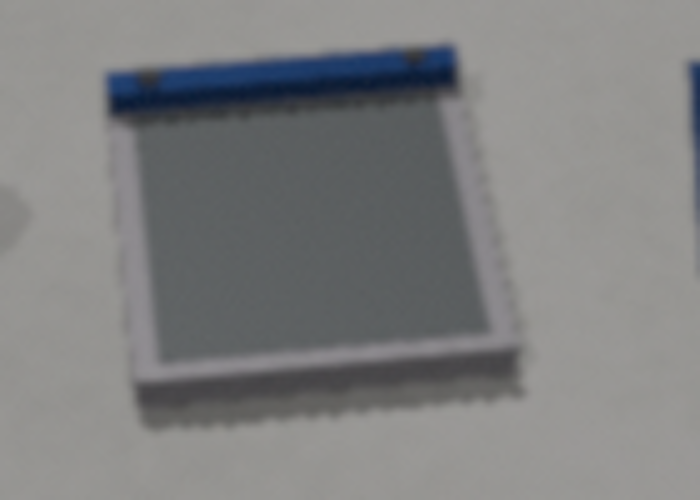

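```bash
cat >> m.py <<'E'
th=np.deg2rad(72.9); ex=np.array([np.cos(th),np.sin(th)]); ey=np.array([-ex[1],ex[0]]); E0=np.array([.582,.0485]); C0=E0+.065*ex
def st():
    o=ctrl.get_obs(); d=o['ee_pos'][:2]-C0; f=o['force']
    print('t',round(o['time_s'],2),'plate xy',(d@ex).round(4),(d@ey).round(4),'z',o['ee_pos'][2].round(4),'rot',o['eef_rot'].round(3),'F',(f[:2]@ex).round(1),(f[:2]@ey).round(1),f[2].round(1),'w',o['grip_width'].round(4)); return o
def bd(n='top',z=.010):
    p=cams.camera(n); im=p['image']; hsv=cv2.cvtColor(im,cv2.COLOR_RGB2HSV); P=cloud(p)
    g=((hsv[...,0]>40)&(hsv[...,0]<90)&(hsv[...,1]>80)&(P[...,0]>.48)).astype(np.uint8)
    g=cv2.morphologyEx(g,cv2.MORPH_CLOSE,np.ones((5,5))); k=cv2.connectedComponentsWithStats(g); m=k[1]==1+np.argmax(k[2][1:,4])
    vv,uu=np.nonzero(m); q=np.array([plane(p,a,b,z)[:2]-C0 for a,b in zip(uu,vv)]); q=np.stack([q@ex,q@ey],-1).astype(np.float32)
    r=cv2.minAreaRect(q); print(n,'board plate-frame',r, 'z',P[m][:,2].min().round(3),P[m][:,2].max().round(3)); print(cv2.boxPoints(r).round(4).tolist()); return p
def tgt(x,y,z):
    o=ctrl.get_obs(); w=C0+x*ex+y*ey; print('shift',(np.array([*w,z])-o['ee_pos']).round(4),'dyaw',(th-o['eef_rot'][2]).round(4))
E
python3 -c "
from m import *
st();bd();tgt(-.235,0,.12)"
```

```text
Traceback (most recent call last):
  File "m.py", line 9, in st
    print('t',round(o['time_s'],2),'plate xy',(d@ex).round(4),(d@ey).round(4),'z',o['ee_pos'][2].round(4),'rot',o['eef_rot'].round(3),'F',(f[:2]@ex).round(1),(f[:2]@ey).round(1),f[2].round(1),'w',o['grip_width'].round(4)); return o
                                                                                                                                                                                                    ^^^^^^^^^^^^^^^^^^^^^
AttributeError: 'float' object has no attribute 'round'
```

Emit:
servo_tool --pt "0.29 -0.609 -0.08 0 0 -1.419 -0.36" --pt "0.29 -0.609 -0.08 0 0 -1.419 -0.36" --pt "0.29 -0.609 -0.08 0 0 -1.419 -0.36" --pt "0.29 -0.609 -0.08 0 0 -1.419 -0.36" --pt "0.29 -0.609 -0.08 0 0 -1.419 -0.36" --pt "0.29 -0.609 -0.08 0 0 -1.419 -0.36" --pt "0.29 -0.609 -0.08 0 0 -1.419 -0.36" --pt "0.29 -0.609 -0.08 0 0 -1.419 -0.36"

```text
time_s: 1.97
ee_pos: [0.3824, 0.1943, 0.1663]
eef_rot: [3.141, -0.0, 1.685]
force: [0.7, 0.3, 0.4]
grip_width: 0.0441
```

```bash
sed -i "s/o\['grip_width'\].round(4)/round(o['grip_width'],4)/" m.py
python3 -c "
from m import *
st();bd();tgt(-.235,0,.12)"
```

```text
t 1.97 plate xy 0.0157 0.2337 z 0.1663 rot [ 3.141 -0.     1.685] F 0.5 -0.6 0.4 w 0.0441
top board plate-frame ((-0.17874857783317566, -0.00022103264927864075), (0.06850876659154892, 0.05808227136731148), 8.135385513305664) z 0.004 0.853
[[-0.2168000042438507, 0.02370000071823597], [-0.2084999978542328, -0.033799998462200165], [-0.14069999754428864, -0.02410000003874302], [-0.14890000224113464, 0.033399999141693115]]
shift [ 0.1475 -0.3031 -0.0453] dyaw -0.3986
```

Emit:
servo_tool --pt "0.1475 -0.303 -0.055 0 0 -0.4127 -0.36" --pt "0.1475 -0.303 -0.055 0 0 -0.4127 -0.36" --pt "0.1475 -0.303 -0.055 0 0 -0.4127 -0.36" --pt "0.1475 -0.303 -0.055 0 0 -0.4127 -0.36" --pt "0.1475 -0.303 -0.055 0 0 -0.4127 -0.36" --pt "0.1475 -0.303 -0.055 0 0 -0.4127 -0.36" --pt "0.1475 -0.303 -0.055 0 0 -0.4127 -0.36" --pt "0.1475 -0.303 -0.055 0 0 -0.4127 -0.36"

```text
time_s: 2.68
ee_pos: [0.5259, -0.1021, 0.1126]
eef_rot: [3.141, 0.001, 1.258]
force: [1.2, 1.7, 0.1]
grip_width: 0.0297
```

```bash

python3 -c "
from m import *
st();tgt(-.235,0,.003)"
```

```text
t 2.68 plate xy -0.2254 0.0093 z 0.1126 rot [3.141e+00 1.000e-03 1.258e+00] F 2.0 -0.7 0.1 w 0.0297
shift [ 0.0061 -0.0119 -0.1096] dyaw 0.0141
```

Emit:
servo_tool --pt "0.006 -0.012 -0.02 0 0 0.014 -0.36" --pt "0.006 -0.012 -0.05 0 0 0.014 -0.36" --pt "0.006 -0.012 -0.07 0 0 0.014 -0.36" --pt "0.006 -0.012 -0.09 0 0 0.014 -0.36" --pt "0.006 -0.012 -0.1 0 0 0.014 -0.36" --pt "0.006 -0.012 -0.107 0 0 0.014 -0.36" --pt "0.006 -0.012 -0.109 0 0 0.014 -0.36" --pt "0.006 -0.012 -0.109 0 0 0.014 -0.36"

```text
time_s: 3.35
ee_pos: [0.5322, -0.114, 0.004]
eef_rot: [3.141, 0.001, 1.272]
force: [-0.7, -0.6, -0.1]
grip_width: 0.0299
```

```bash

python3 -c "
from m import *
st();tgt(-.15,0,.004);p=cams.camera('side');save('s1',p['image'][230:430,200:460])"
```

```text
t 3.35 plate xy -0.235 -0.0002 z 0.004 rot [3.141e+00 1.000e-03 1.272e+00] F -0.8 0.5 -0.1 w 0.0299
shift [0.0248 0.0813 0.    ] dyaw -0.0001
```

View pics/s1.png

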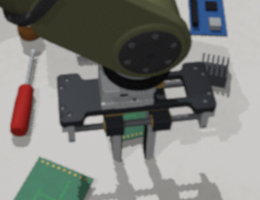

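Emit:
servo_tool --pt "0.002 0.0065 0 0 0 0 -0.36" --pt "0.0044 0.0143 0 0 0 0 -0.36" --pt "0.0068 0.022 0 0 0 0 -0.36" --pt "0.0091 0.0298 0 0 0 0 -0.36" --pt "0.0115 0.0375 0 0 0 0 -0.36" --pt "0.0138 0.045 0 0 0 0 -0.36" --pt "0.0153 0.05 0 0 0 0 -0.36" --pt "0.016 0.052 0 0 0 0 -0.36"

```text
time_s: 4.07
ee_pos: [0.5486, -0.0611, 0.0044]
eef_rot: [3.14, 0.001, 1.273]
force: [-0.5, -0.9, 0.2]
grip_width: 0.0304
```

```bash

python3 -c "
from m import *
st();tgt(-.155,0,.004);p=bd();save('t1',cv2.resize(p['image'][180:300,280:480],None,fx=3,fy=3))
p=bd('side');save('s2',p['image'][230:430,200:460])"
```

```text
t 4.07 plate xy -0.1796 -0.0003 z 0.0044 rot [3.140e+00 1.000e-03 1.273e+00] F -1.0 0.2 0.2 w 0.0304
shift [ 0.0069  0.0236 -0.0004] dyaw -0.0009
top board plate-frame ((-0.13226912915706635, -0.004211220890283585), (0.06223585456609726, 0.05826882645487785), 0.2391502559185028) z 0.004 0.853
[[-0.16349999606609344, 0.024800000712275505], [-0.16329999268054962, -0.03350000083446503], [-0.10100000351667404, -0.03319999948143959], [-0.10130000114440918, 0.025100000202655792]]
side board plate-frame ((-0.14771240949630737, -0.007538702338933945), (0.03213294968008995, 0.04197600111365318), 83.0434341430664) z 0.008 0.643
[[-0.1704999953508377, -0.020899999886751175], [-0.12880000472068787, -0.026000000536441803], [-0.12489999830722809, 0.005900000222027302], [-0.16660000383853912, 0.010999999940395355]]
```

View pics/t1.png

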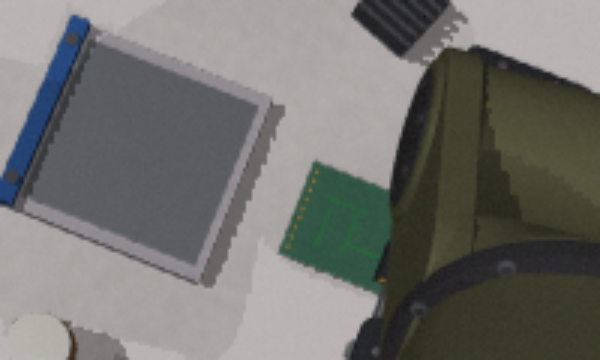

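Emit:
servo_tool --pt "0.0018 0.0058 0 0 0 0 -0.36" --pt "0.0035 0.0115 0 0 0 0 -0.36" --pt "0.0053 0.0172 0 0 0 0 -0.36" --pt "0.0071 0.023 0 0 0 0 -0.36" --pt "0.0085 0.0277 0 0 0 0 -0.36" --pt "0.0097 0.0315 0 0 0 0 -0.36" --pt "0.0103 0.0335 0 0 0 0 -0.36" --pt "0.0106 0.0345 0 0 0 0 -0.36"

```text
time_s: 4.83
ee_pos: [0.5591, -0.0268, 0.0043]
eef_rot: [3.14, 0.001, 1.273]
force: [0.6, 0.2, -0.4]
grip_width: 0.0299
```

```bash

python3 -c "
from m import *
st();p=bd();save('t2',cv2.resize(p['image'][180:300,280:480],None,fx=3,fy=3))
p=cams.camera('side');save('s2',cv2.resize(p['image'][200:400,200:460],None,fx=2,fy=2))"
```

```text
t 4.83 plate xy -0.1437 -0.0003 z 0.0043 rot [3.140e+00 1.000e-03 1.273e+00] F 0.4 -0.5 -0.4 w 0.0299
top board plate-frame ((-0.09150934219360352, -0.004010800272226334), (0.05360469967126846, 0.05820823088288307), 0.23915091156959534) z 0.004 0.853
[[-0.11840000003576279, 0.02500000037252903], [-0.11819999665021896, -0.03319999948143959], [-0.06459999829530716, -0.032999999821186066], [-0.06480000168085098, 0.025200000032782555]]
```

View pics/t2.png

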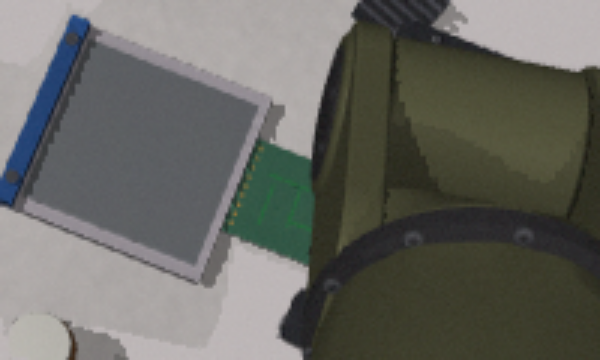

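View pics/s2.png

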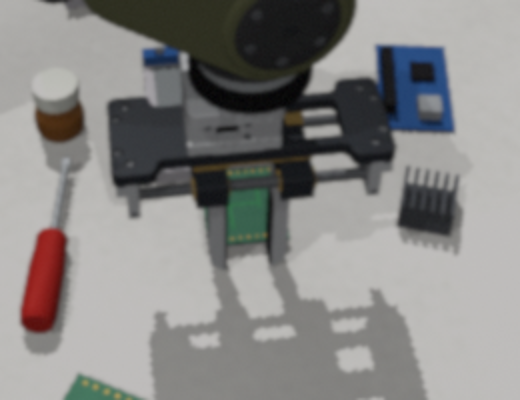

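Emit:
servo_tool --pt "0.0003 0.001 0 0 0 0 -0.36" --pt "0.0006 0.0019 0 0 0 0 -0.36" --pt "0.0008 0.0025 0 0 0 0 -0.36" --pt "0.0009 0.0029 0 0 0 0 -0.36" --pt "0.0009 0.0029 0 0 0 0 -0.36" --pt "0.0009 0.0029 0 0 0 0 -0.36" --pt "0.0009 0.0029 0 0 0 0 -0.36" --pt "0.0009 0.0029 0 0 0 0 -0.36"

```text
time_s: 5.6
ee_pos: [0.5594, -0.0262, 0.0043]
eef_rot: [3.141, 0.004, 1.273]
force: [-5.3, -14.8, 2.2]
grip_width: 0.0302
```

```bash

python3 -c "
from m import *
st()"
```

```text
t 5.6 plate xy -0.143 -0.0004 z 0.0043 rot [3.141 0.004 1.273] F -15.7 0.7 2.2 w 0.0302
```

Emit:
servo_tool --pt "0.0007 0.0024 0.003 0 0 0 -0.36" --pt "0.0007 0.0024 0.006 0 0 0 -0.36" --pt "0.0008 0.0026 0.009 0 0 0 -0.36" --pt "0.0009 0.0029 0.012 0 0 0 -0.36" --pt "0.001 0.0033 0.015 0 0 0 -0.36" --pt "0.0012 0.0039 0.018 0 0 0 -0.36" --pt "0.0014 0.0046 0.021 0 0 0 -0.36" --pt "0.0017 0.0054 0.024 0 0 0 -0.36"

```text
time_s: 6.27
ee_pos: [0.5606, -0.0224, 0.0285]
eef_rot: [3.141, 0.006, 1.272]
force: [-3.9, -10.6, 3.7]
grip_width: 0.0297
```

```bash

python3 -c "
from m import *
st();p=bd();save('t3',cv2.resize(p['image'][180:300,280:480],None,fx=3,fy=3))
p=cams.camera('side');save('s3',cv2.resize(p['image'][200:400,200:460],None,fx=2,fy=2))"
```

```text
t 6.27 plate xy -0.1391 -0.0004 z 0.0285 rot [3.141 0.006 1.272] F -11.3 0.6 3.7 w 0.0297
top board plate-frame ((-0.0880017802119255, -0.005819771438837051), (0.049350786954164505, 0.05841131880879402), 3.665207862854004) z 0.006 0.853
[[-0.1145000010728836, 0.021700000390410423], [-0.11079999804496765, -0.0364999994635582], [-0.061500001698732376, -0.033399999141693115], [-0.06520000100135803, 0.024900000542402267]]
```

View pics/s3.png

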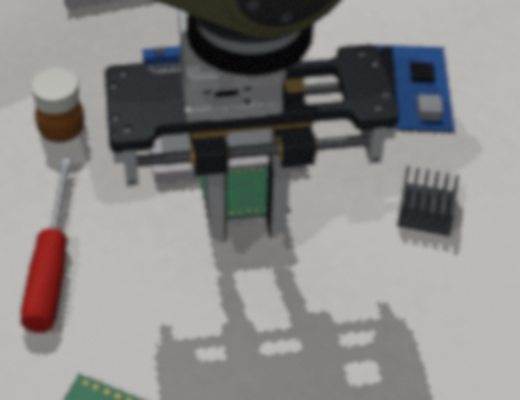

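View pics/t3.png

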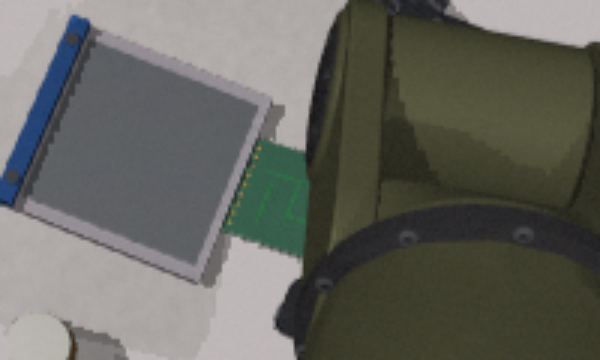

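```bash
cat >> m.py <<'E'
def tilt(p=None):
    p=p or cams.camera('side'); im=p['image']; hsv=cv2.cvtColor(im,cv2.COLOR_RGB2HSV); P=cloud(p)
    d=P[...,:2]-C0; X=d@ex; Y=d@ey; Z=P[...,2]
    m=(hsv[...,0]>40)&(hsv[...,0]<90)&(hsv[...,1]>80)&(X>-.17)&(X<.06)&(abs(Y+.004)<.034)&(Z<.12)
    m=cv2.erode(m.astype(np.uint8),np.ones((3,3)))>0
    x,z,y=X[m],Z[m],Y[m]
    if len(x)<20: print('few',len(x)); return p
    # pca line in xz
    q=np.stack([x,z]).T; c=np.median(q,0); q0=q-c; k=np.linalg.norm(q0,axis=1)<.05; u=np.linalg.svd(q0[k]-q0[k].mean(0),full_matrices=False)[2][0]
    print('n',len(x),'tilt',np.degrees(np.arctan2(u[1],u[0])).round(1),'x',np.percentile(x,[2,50,98]).round(4),'z',np.percentile(z,[2,50,98]).round(4),'y',np.percentile(y,[2,98]).round(4)); return p
E
python3 -c "
from m import *
tilt();tilt(cams.camera('top'))"
```

```text
n 287 tilt 159.1 x [-0.1158 -0.0926 -0.0729] z [0.0139 0.0219 0.0308] y [-0.0252  0.0057]
n 536 tilt 159.1 x [-0.1061 -0.0871 -0.072 ] z [0.0104 0.0174 0.0251] y [-0.0295  0.0218]
```

Emit:
servo_tool --pt "0.001 0.0032 0.0034 0 0 0 -0.36" --pt "0.0014 0.0046 0.0066 0 0 0 -0.36" --pt "0.0019 0.0062 0.0098 0 0 0 -0.36" --pt "0.0025 0.008 0.0129 0 0 0 -0.36" --pt "0.0031 0.01 0.0159 0 0 0 -0.36" --pt "0.0037 0.0121 0.0188 0 0 0 -0.36" --pt "0.0044 0.0144 0.0216 0 0 0 -0.36" --pt "0.0052 0.0168 0.0243 0 0 0 -0.36"

```text
time_s: 7.13
ee_pos: [0.566, -0.0053, 0.0531]
eef_rot: [3.141, 0.006, 1.272]
force: [0.1, -0.0, -0.0]
grip_width: 0.0301
```

```bash

python3 -c "
from m import *
st();p=tilt();save('s4',cv2.resize(p['image'][200:400,200:460],None,fx=2,fy=2))
p=tilt(cams.camera('top'));save('t4',cv2.resize(p['image'][180:300,280:480],None,fx=3,fy=3))"
```

```text
t 7.13 plate xy -0.1212 -0.0005 z 0.0531 rot [3.141 0.006 1.272] F 0.0 -0.1 -0.0 w 0.0301
few 0
n 196 tilt 129.0 x [-0.0868 -0.0765 -0.07  ] z [0.0074 0.0166 0.0291] y [-0.026   0.0213]
```

View pics/s4.png

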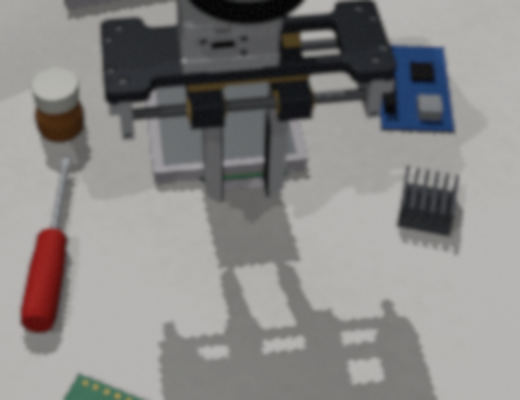

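View pics/t4.png

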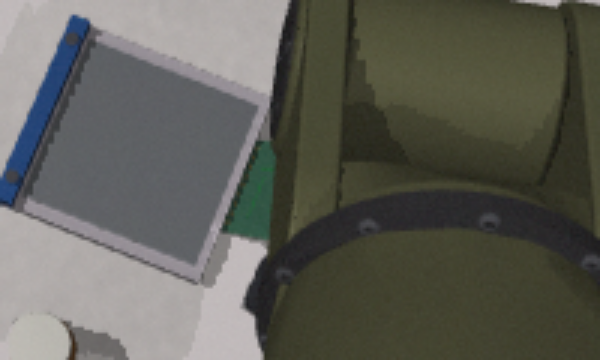

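Emit:
servo_tool --pt "0.0012 0.0038 0.0015 0 0 0 -0.36" --pt "0.0025 0.008 0.003 0 0 0 -0.36" --pt "0.0039 0.0126 0.004 0 0 0 -0.36" --pt "0.0053 0.0172 0.005 0 0 0 -0.36" --pt "0.0067 0.0218 0.006 0 0 0 -0.36" --pt "0.0081 0.0264 0.007 0 0 0 -0.36" --pt "0.0094 0.0305 0.007 0 0 0 -0.36" --pt "0.0103 0.0335 0.007 0 0 0 -0.36"

```text
time_s: 7.9
ee_pos: [0.5776, 0.0285, 0.0641]
eef_rot: [3.137, 0.006, 1.273]
force: [-16.5, -5.4, 44.9]
grip_width: 0.0299
```

```bash

python3 -c "
from m import *
st();p=tilt();save('s5',cv2.resize(p['image'][200:400,200:460],None,fx=2,fy=2))
p=tilt(cams.camera('top'));save('t5',cv2.resize(p['image'][180:300,280:480],None,fx=3,fy=3))
p=cams.camera('wrist');save('w5',p['image'])"
```

```text
t 7.9 plate xy -0.0854 -0.0017 z 0.0641 rot [3.137 0.006 1.273] F -10.0 14.2 44.9 w 0.0299
few 0
few 0
```

View pics/s5.png

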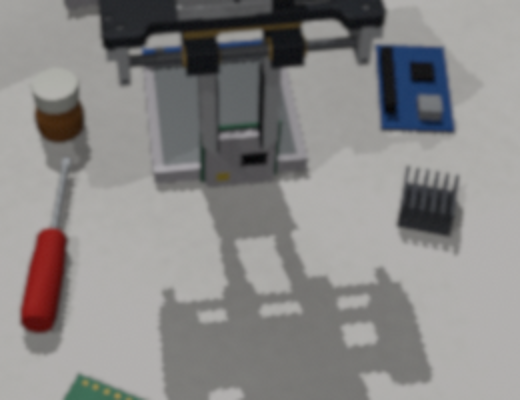

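View pics/t5.png

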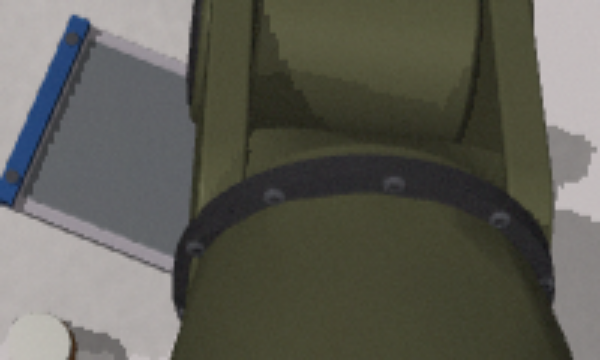

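View pics/w5.png

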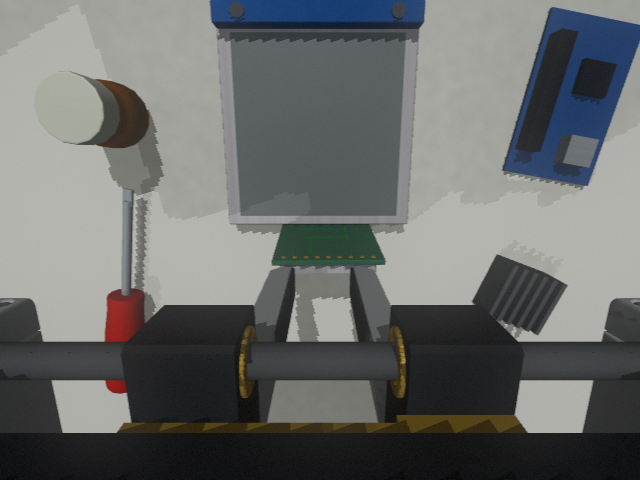

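Emit:
servo_tool --pt "0 0 0.0015 0 0 0 -0.36" --pt "0 0.0003 0.002 0 0 0 -0.36" --pt "0.0005 0.0015 0.0023 0 0 0 -0.36" --pt "0.001 0.0033 0.0025 0 0 0 -0.36" --pt "0.0016 0.0051 0.0027 0 0 0 -0.36" --pt "0.0022 0.007 0.0028 0 0 0 -0.36" --pt "0.0027 0.0087 0.0029 0 0 0 -0.36" --pt "0.003 0.0096 0.0029 0 0 0 -0.36"

```text
time_s: 8.72
ee_pos: [0.5806, 0.0387, 0.0669]
eef_rot: [3.138, 0.006, 1.273]
force: [-0.7, -0.1, -0.0]
grip_width: 0.0303
```

```bash

python3 -c "
from m import *
st();p=cams.camera('side');save('s6',cv2.resize(p['image'][200:400,200:460],None,fx=2,fy=2))
p=cams.camera('wrist');save('w6',p['image'])"
```

```text
t 8.72 plate xy -0.0748 -0.0016 z 0.0669 rot [3.138 0.006 1.273] F -0.3 0.6 -0.0 w 0.0303
```

View pics/s6.png

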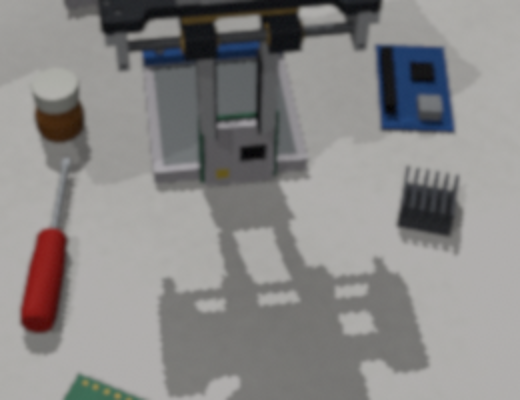

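View pics/w6.png

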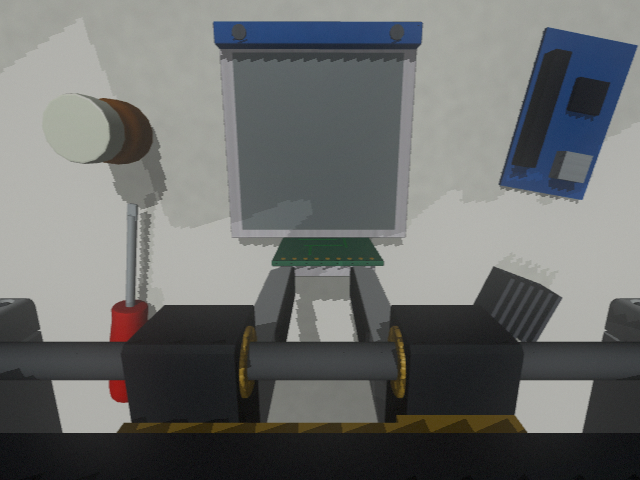

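Emit:
servo_tool --pt "0.0009 0.0029 0.0002 0 0 0 -0.36" --pt "0.0018 0.0057 0.0002 0 0 0 -0.36" --pt "0.0026 0.0086 0 0 0 0 -0.36" --pt "0.0035 0.0115 -0.0003 0 0 0 -0.36" --pt "0.0044 0.0143 -0.0008 0 0 0 -0.36" --pt "0.0053 0.0172 -0.0015 0 0 0 -0.36" --pt "0.0062 0.0201 -0.0025 0 0 0 -0.36" --pt "0.0071 0.0229 -0.0035 0 0 0 -0.36"

```text
time_s: 9.48
ee_pos: [0.5878, 0.0618, 0.0633]
eef_rot: [3.137, 0.006, 1.274]
force: [1.1, 0.5, 0.5]
grip_width: 0.0298
```

```bash

python3 -c "
from m import *
st();p=cams.camera('side');save('s7',cv2.resize(p['image'][200:400,200:460],None,fx=2,fy=2))
p=cams.camera('wrist');save('w7',p['image'])"
```

```text
t 9.48 plate xy -0.0506 -0.0017 z 0.0633 rot [3.137 0.006 1.274] F 0.8 -0.9 0.5 w 0.0298
```

View pics/s7.png

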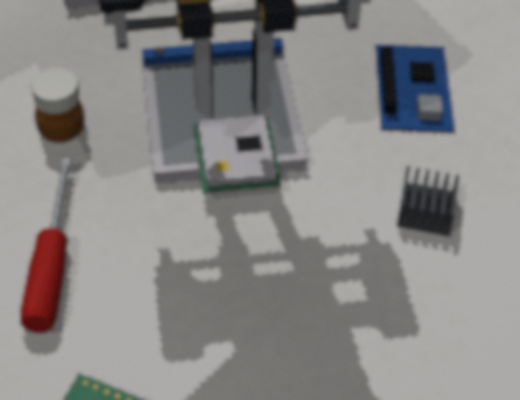

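View pics/w7.png

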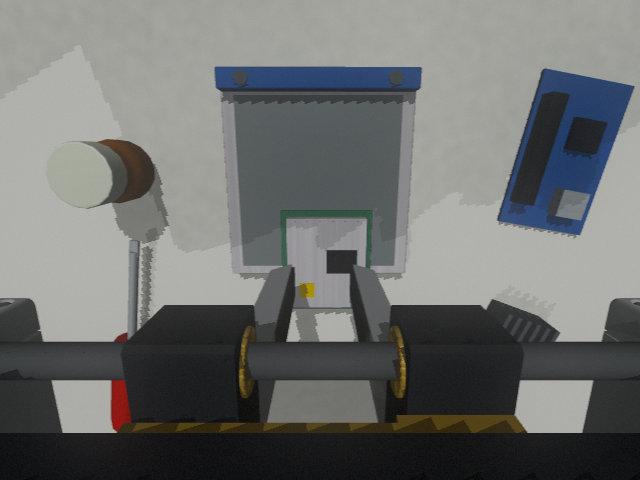

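The board has flipped: it lies can-up on the plate, overhanging the near edge. I'll move back behind it.

Emit:
servo_tool --pt "-0.006 -0.02 0.005 0 0 0 -0.36" --pt "-0.013 -0.04 0.005 0 0 0 -0.36" --pt "-0.019 -0.06 0.005 0 0 0 -0.36" --pt "-0.0205 -0.067 0.005 0 0 0 -0.36" --pt "-0.0205 -0.067 0.005 0 0 0 -0.36" --pt "-0.0205 -0.067 0.005 0 0 0 -0.36" --pt "-0.0205 -0.067 0.005 0 0 0 -0.36" --pt "-0.0205 -0.067 0.005 0 0 0 -0.36"

```text
time_s: 10.25
ee_pos: [0.5674, -0.0042, 0.0681]
eef_rot: [3.138, 0.006, 1.275]
force: [-0.5, -0.3, -0.4]
grip_width: 0.0302
```

```bash

python3 -c "
from m import *
st()
for n in ['side','top']:
    p=cams.camera(n);save('a8'+n,cv2.resize(p['image'][180:330,250:480],None,fx=3,fy=3))
    P=cloud(p); d=P[...,:2]-C0; X=d@ex; Y=d@ey; Z=P[...,2]
    m=(Z>.0195)&(Z<.03)&(X>-.11)&(X<.04)&(abs(Y)<.07)
    k=cv2.connectedComponentsWithStats(m.astype(np.uint8)); m=k[1]==1+np.argmax(k[2][1:,4])
    r=cv2.minAreaRect(np.stack([X[m],Y[m]],-1).astype(np.float32)); print(n,m.sum(),r,np.median(Z[m]))
p=cams.camera('wrist');save('w8',p['image'])"
```

```text
t 10.25 plate xy -0.1197 -0.0016 z 0.0681 rot [3.138 0.006 1.275] F -0.4 0.4 -0.4 w 0.0302
side 657 ((-0.0538313165307045, -0.012762073427438736), (0.03151163458824158, 0.06648409366607666), 83.15109252929688) 0.02440646184193409
top 987 ((-0.054472923278808594, -0.006128605455160141), (0.06182556971907616, 0.055217862129211426), 0.04797143489122391) 0.022821804345442443
```

View pics/a8side.png

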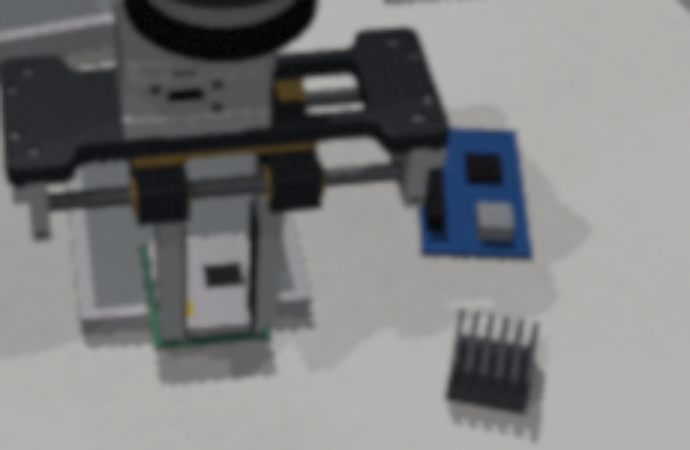

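View pics/w8.png

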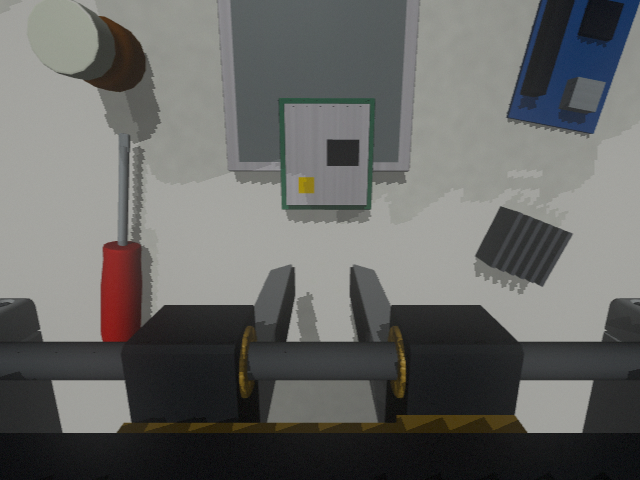

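Emit:
servo_tool --pt "0.003 -0.001 -0.012 0 0 0 -0.36" --pt "0.003 -0.001 -0.024 0 0 0 -0.36" --pt "0.003 -0.001 -0.036 0 0 0 -0.36" --pt "0.003 -0.001 -0.045 0 0 0 -0.36" --pt "0.003 -0.001 -0.0495 0 0 0 -0.36" --pt "0.003 -0.001 -0.0495 0 0 0 -0.36" --pt "0.0055 0.007 -0.0495 0 0 0 -0.36" --pt "0.007 0.013 -0.0495 0 0 0 -0.36"

```text
time_s: 11.07
ee_pos: [0.5749, 0.009, 0.0192]
eef_rot: [3.137, 0.005, 1.274]
force: [0.5, 0.1, -0.4]
grip_width: 0.0304
```

```bash

python3 -c "
from m import *
st()
tgt(-.025,-.005,.0188)"
```

```text
t 11.07 plate xy -0.1048 -0.0048 z 0.0192 rot [3.137 0.005 1.274] F 0.3 -0.5 -0.4 w 0.0304
shift [ 0.0236  0.0762 -0.0004] dyaw -0.0018
```

Emit:
servo_tool --pt "0.001 0.0035 -0.0005 0 0 0 -0.36" --pt "0.0025 0.0085 -0.0005 0 0 0 -0.36" --pt "0.0043 0.0143 -0.0005 0 0 0 -0.36" --pt "0.0062 0.02 -0.0005 0 0 0 -0.36" --pt "0.008 0.026 -0.0005 0 0 0 -0.36" --pt "0.0098 0.032 -0.0005 0 0 0 -0.36" --pt "0.0116 0.038 -0.0005 0 0 0 -0.36" --pt "0.0132 0.043 -0.0005 0 0 0 -0.36"

```text
time_s: 11.73
ee_pos: [0.5883, 0.0527, 0.0187]
eef_rot: [3.137, 0.005, 1.274]
force: [0.1, -1.6, 0.4]
grip_width: 0.0302
```

```bash

python3 -c "
from m import *
st()
tgt(-.026,-.005,.0188)
p=cams.camera('wrist');save('w9',p['image'])"
```

```text
t 11.73 plate xy -0.0591 -0.0048 z 0.0187 rot [3.137 0.005 1.274] F -1.5 -0.5 0.4 w 0.0302
shift [0.01   0.0316 0.0001] dyaw -0.0019
```

View pics/w9.png

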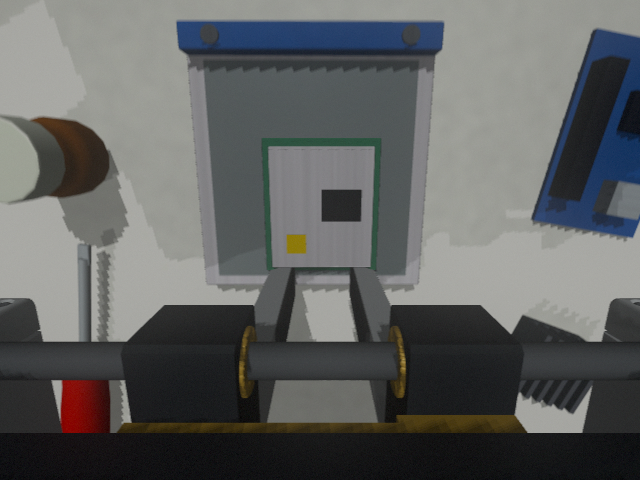

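Emit:
servo_tool --pt "0.0014 0.0048 0 0 0 0 -0.36" --pt "0.003 0.0098 0 0 0 0 -0.36" --pt "0.0046 0.015 0 0 0 0 -0.36" --pt "0.0062 0.02 0 0 0 0 -0.36" --pt "0.0076 0.0248 0 0 0 0 -0.36" --pt "0.0088 0.0285 0 0 0 0 -0.36" --pt "0.0095 0.031 0 0 0 0 -0.36" --pt "0.0098 0.032 0 0 0 0 -0.36"

```text
time_s: 12.45
ee_pos: [0.5983, 0.0858, 0.0186]
eef_rot: [3.137, 0.005, 1.275]
force: [-0.6, 0.2, -0.6]
grip_width: 0.0303
```

```bash

python3 -c "
from m import *
st()
p=cams.camera('wrist');save('w10',p['image'])"
```

```text
t 12.45 plate xy -0.0245 -0.0046 z 0.0186 rot [3.137 0.005 1.275] F -0.0 0.6 -0.6 w 0.0303
```

View pics/w10.png

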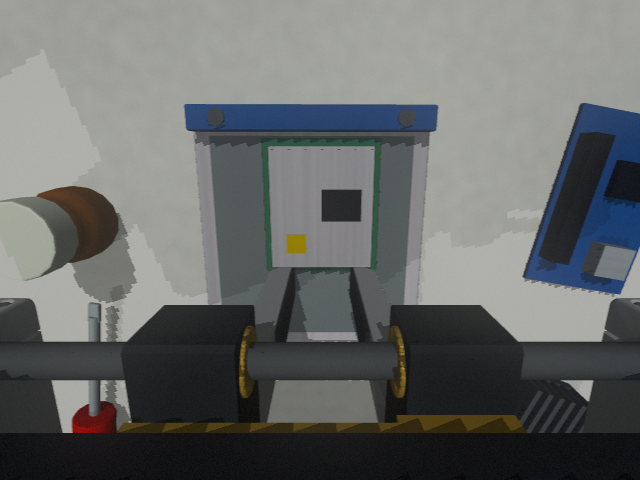

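Only a few millimetres remain, so I'll press gently until it touches the stop.

Emit:
servo_tool --pt "0.0003 0.001 0 0 0 0 -0.36" --pt "0.0006 0.0019 0 0 0 0 -0.36" --pt "0.0009 0.0029 0 0 0 0 -0.36" --pt "0.0011 0.0037 0 0 0 0 -0.36" --pt "0.0013 0.0042 0 0 0 0 -0.36" --pt "0.0013 0.0044 0 0 0 0 -0.36" --pt "0.0013 0.0044 0 0 0 0 -0.36" --pt "0.0013 0.0044 0 0 0 0 -0.36"

```text
time_s: 13.17
ee_pos: [0.5993, 0.0889, 0.0186]
eef_rot: [3.137, 0.007, 1.275]
force: [-3.1, -8.8, 2.9]
grip_width: 0.03
```

```bash

python3 -c "
from m import *
st()"
```

```text
t 13.17 plate xy -0.0213 -0.0046 z 0.0186 rot [3.137 0.007 1.275] F -9.4 0.3 2.9 w 0.03
```

It is in contact at the expected position. Backing off straight, then up.

Emit:
servo_tool --pt "-0.001 -0.0035 0 0 0 0 -0.36" --pt "-0.004 -0.014 0 0 0 0 -0.36" --pt "-0.009 -0.03 0.002 0 0 0 -0.36" --pt "-0.012 -0.04 0.02 0 0 0 -0.36" --pt "-0.018 -0.06 0.05 0 0 0 -0.36" --pt "-0.03 -0.1 0.09 0 0 0 -0.36" --pt "-0.04 -0.13 0.12 0 0 0 -0.36" --pt "-0.045 -0.15 0.15 0 0 0 -0.36"

```text
time_s: 13.83
ee_pos: [0.5549, -0.0554, 0.1596]
eef_rot: [3.138, 0.007, 1.275]
force: [0.7, -0.2, 0.9]
grip_width: 0.0295
```

Emit:
servo_tool --pt "-0.02 -0.04 0.02 0 0 0 -0.36" --pt "-0.04 -0.07 0.04 0 0 0 -0.36" --pt "-0.06 -0.1 0.06 0 0 0 -0.36" --pt "-0.08 -0.13 0.08 0 0 0 -0.36" --pt "-0.1 -0.15 0.08 0 0 0 -0.36" --pt "-0.1 -0.15 0.08 0 0 0 -0.36" --pt "-0.1 -0.15 0.08 0 0 0 -0.36" --pt "-0.1 -0.15 0.08 0 0 0 -0.36"

```text
time_s: 14.5
ee_pos: [0.4548, -0.2053, 0.2393]
eef_rot: [3.138, 0.007, 1.274]
force: [-0.2, 0.3, -0.2]
grip_width: 0.0301
```

```bash

python3 -c "
from m import *
st()
for n in ['side','top']:
    p=cams.camera(n);save('z'+n,p['image'])
    P=cloud(p); d=P[...,:2]-C0; X=d@ex; Y=d@ey; Z=P[...,2]
    hsv=cv2.cvtColor(p['image'],cv2.COLOR_RGB2HSV)
    m=(Z>.0195)&(Z<.03)&(X>-.06)&(X<.052)&(abs(Y)<.055)&~((hsv[...,0]>95)&(hsv[...,0]<125)&(hsv[...,1]>120))
    k=cv2.connectedComponentsWithStats(m.astype(np.uint8)); m=k[1]==1+np.argmax(k[2][1:,4])
    r=cv2.minAreaRect(np.stack([X[m],Y[m]],-1).astype(np.float32)); print(n,m.sum(),r,np.median(Z[m]))
    for k in ['screwdriver','jar','heatsink','spare_board']:
        for r in cams.place_of(p,k)[:1]: print(k,(r['at'][0]*640).__round__(),(r['at'][1]*480).__round__())
save('zc',cv2.resize(p['image'][160:300,250:400],None,fx=4,fy=4))"
```

```text
t 14.5 plate xy -0.345 0.0469 z 0.2393 rot [3.138 0.007 1.274] F 0.2 0.3 -0.2 w 0.0301Traceback (most recent call last):
  File "<string>", line 9, in <module>
    k=cv2.connectedComponentsWithStats(m.astype(np.uint8)); m=k[1]==1+np.argmax(k[2][1:,4])
                                                                      ~~~~~~~~~^^^^^^^^^^^^
    return _wrapfunc(a, 'argmax', axis=axis, out=out, **kwds)
    return bound(*args, **kwds)
ValueError: attempt to get argmax of an empty sequence
```

View pics/zside.png

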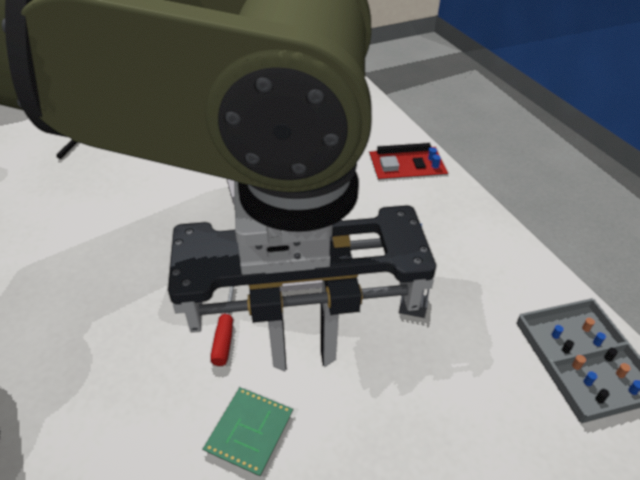

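Emit:
servo_tool --pt "-0.1 0.65 0.06 0 0 0 -0.36" --pt "-0.1 0.65 0.06 0 0 0 -0.36" --pt "-0.1 0.65 0.06 0 0 0 -0.36" --pt "-0.1 0.65 0.06 0 0 0 -0.36" --pt "-0.1 0.65 0.06 0 0 0 -0.36" --pt "-0.1 0.65 0.06 0 0 0 -0.36" --pt "-0.1 0.65 0.06 0 0 0 -0.36" --pt "-0.1 0.65 0.06 0 0 0 -0.36"

```text
time_s: 15.22
ee_pos: [0.4035, 0.1256, 0.2696]
eef_rot: [3.139, 0.007, 1.277]
force: [0.4, 0.2, 0.1]
grip_width: 0.03
```

Emit:
servo_tool --pt "-0.1 0.37 0 0 0 0 -0.36" --pt "-0.1 0.37 0 0 0 0 -0.36" --pt "-0.1 0.37 0 0 0 0 -0.36" --pt "-0.1 0.37 0 0 0 0 -0.36" --pt "-0.1 0.37 0 0 0 0 -0.36" --pt "-0.1 0.37 0 0 0 0 -0.36" --pt "-0.1 0.37 0 0 0 0 -0.36" --pt "-0.1 0.37 0 0 0 0 -0.36"

```text
time_s: 15.88
ee_pos: [0.3152, 0.4474, 0.2689]
eef_rot: [3.139, 0.007, 1.279]
force: [1.8, -0.4, 1.1]
grip_width: 0.0302
```

```bash

python3 -c "
from m import *
st()
for n in ['side','top']:
    p=cams.camera(n);save('y'+n,p['image'])
    P=cloud(p); d=P[...,:2]-C0; X=d@ex; Y=d@ey; Z=P[...,2]
    hsv=cv2.cvtColor(p['image'],cv2.COLOR_RGB2HSV)
    m=(Z>.0185)&(Z<.03)&(X>-.06)&(X<.05)&(abs(Y)<.055)&~((hsv[...,0]>95)&(hsv[...,0]<125)&(hsv[...,1]>120))
    print(m.sum())
    k=cv2.connectedComponentsWithStats(m.astype(np.uint8)); m=k[1]==1+np.argmax(k[2][1:,4])
    r=cv2.minAreaRect(np.stack([X[m],Y[m]],-1).astype(np.float32)); print(n,m.sum(),r,np.median(Z[m]))
    for k in ['screwdriver','jar','heatsink','spare_board']:
        for r in cams.place_of(p,k)[:1]: print(k,(r['at'][0]*640).__round__(),(r['at'][1]*480).__round__())
save('yc',cv2.resize(p['image'][160:300,250:400],None,fx=4,fy=4))"
```

```text
t 15.88 plate xy 0.2378 0.3722 z 0.2689 rot [3.139 0.007 1.279] F 0.1 -1.8 1.1 w 0.0302
957
side 947 ((0.0169534869492054, -0.006055733188986778), (0.05788521096110344, 0.06584406644105911), 89.98048400878906) 0.024426767095830578
screwdriver 228 319
jar 231 263
spare_board 409 241
1033
top 1024 ((0.01844511181116104, -0.005188781768083572), (0.06205255910754204, 0.0562957227230072), 0.5683087110519409) 0.022853909218573762
screwdriver 354 325
jar 295 298
heatsink 410 185
spare_board 351 147
```

View pics/yc.png

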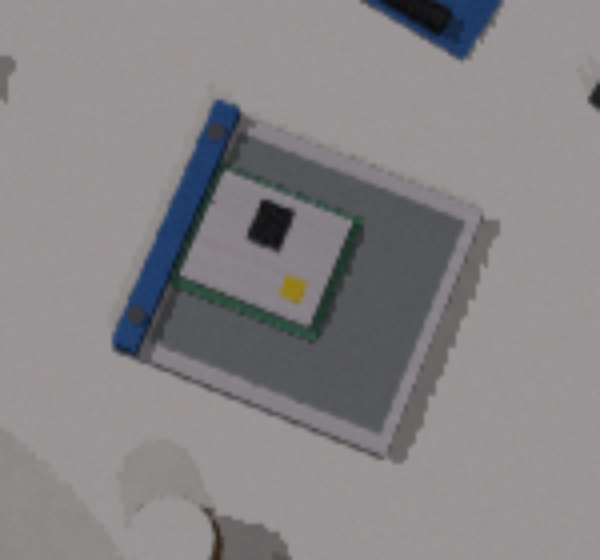

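View pics/yside.png

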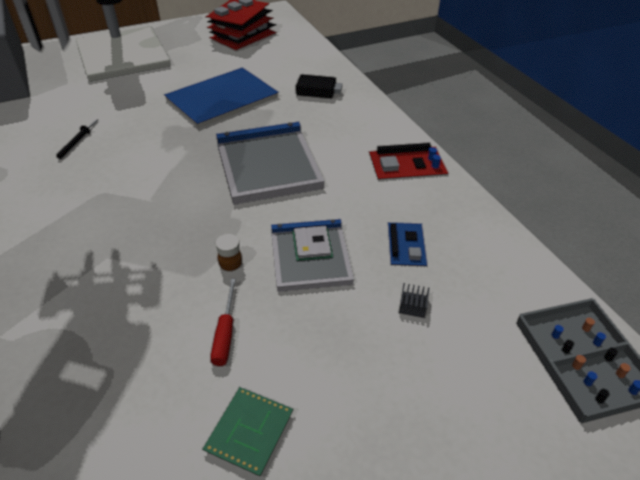

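The board sits can-up and square against the stop: centre at x ≈ 0.0175, y ≈ -0.005, yaw ≈ 0.01 rad. The bystanders have not moved and the arm is well clear, so I'm handing in.

```bash
python3 -c "
from m import *
print(ctrl.get_obs()['joint_vel'].round(3)); print(hand_in())"
```

```text
[ 0.001  0.003 -0.004 -0.002  0.002  0.001]
the job is handed in; nothing more can be done
None
```

The green board is flipped over, shield can up, and sits square against the blue back stop. I handed the job in at about 16 s of the 54 s allowed; no verdict was reported.

- **How it went:** I pushed the small board, which measured about 70 x 60 mm, against the smaller plate's near edge. Raising the fingertips tipped it up on that edge to about 51 degrees, then to vertical and over onto the plate. I then pushed it along by the can until it pressed on the stop with about 9 N, and backed off.
- **Board position:** in the plate's frame its centre is at x = 17.0 mm (side camera) or 18.4 mm (top camera); the allowed range is 13.5 to 21.5 mm. Its y is about -5 mm. It is square within about 0.01 rad, and the can's top reads 23–24 mm above the bench, where 24 mm is expected.
- **Bystanders:** the jar, screwdriver and blue board read within a few pixels of their starting places in both views. The heat sink does in the top view. The network missed it in the last side view, but it shows there in its original spot.
- **Force peak:** during the tip-up the fingertips briefly pressed down in the notch beside the can, with about 45 N upward on the tool. I eased that before going on. It is under the 120 N wrist limit; I took the 40 N limit as applying to the arm and gripper body, not the fingertips.

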